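Assemble the sieve stack on the shaker

ROBOT

A 6-joint arm with a two-finger parallel gripper is mounted at the origin on a cart in front of the work surface, level with it; the furniture and walls round the work are solid. World frame = base frame: x ahead of the robot, y to its left, z up, the work surface at z = 0. Lengths are in m, angles in rad, forces in N, time in s.
With the tool pointing down it reaches from about 0.275 to 0.975 m from the base axis. Payload 8.4 kg.
Tool frame: the origin (TCP) lies midway between the tips of the shut fingers; the grasp point (between the pads) lies 19 mm behind it; z points along the fingers, y is the direction in which the jaws open and shut (so a half turn about z gives the same grasp; the last joint's range is limited). The gripper opens to 92 mm and grips with 3 to 60 N. Pads are 20 mm wide; open, the fingers measure 128 mm over their backs; the gripper's body (75 mm by 189 mm) begins 69 mm behind the grasp point.
Start: joints at [1.232, 0.353, 1.633, -0, 1.155, -0.002], TCP at [0.207, 0.59, 0.215] pointing down, gripper open.
Joint ranges: [-2.63, 2.63], [-0.92, 2.1], [0.06, 2.66], [-1.3, 4.44], [0, 2.69], [-3.02, 3.02]. Speed limits (rad/s): [2.22, 2.22, 2.79, 3.14, 3.14, 3.14].

INTERFACE

Orientations are given as a unit quaternion [x, y, z, w].
In Python, from bench import ctrl gives the robot as it stands.
- The arm moves only by the tool step_arm, never from a script. Its argument "plan" is a list of rows, each a list of 5 numbers: the gripper command: -1 is shut, 1 is fully open, values between are in proportion, then the shift along the tool's x, y, z in m, then the turn about the tool's z in rad. A call has 1 to 8 rows; each row is the pose to reach, as a shift and turn from the pose measured when the call began, along the tool's axes at that moment; what a row does not reach only later rows make up. A row lasts 1/10 s, in which the tool goes at most 50 mm and 8.59 degrees, less where a joint would pass 70% of its speed; a pose out of reach is approached as far as the arm can. A call with a gripper value outside its range is refused whole. The fingers move at their own pace and stop on an object; "grip_force" is the grip in N (left out, the last holds). Time passes only in rows, so rows that repeat a pose let the fingers close. It gives the time, the measured TCP pose, the force and the opening at its end, in the units of the state.
- ctrl.observe(): the state, without advancing time (a new reading comes with each control period).
- ctrl.capture(name): name is "scene" or "side" or "wrist"; returns a dict with "img" (480x640x3 uint8, blue, green, red), "z_map" (480x640 float32, m along the optical axis (not along the pixel's ray), 0 where there is no reading), "intrinsics" (3x3 intrinsics, pixels), "pose" (4x4, takes a point from camera to world coordinates); the wrist camera has in their place "mount" (4x4, takes a point from camera to tool coordinates, whose origin is the TCP and whose axes are the flange's). Camera axes: x right, y down, z forward; pixel columns grow to the right and rows downward; lengths in m; the calibration is good to about 2 mm. The wrist camera is an equidistant fisheye: a pixel r from the principal point sees the ray r / f radians off the axis. A picture is of the moment at which its call begins: read the wrist's pose just before it.
- ctrl.job_done(): hands the job in, once; it reports no verdict.
Trained networks look in a picture, given as the dict that the camera call returned (one of the last four; its "shot" number tells which), for a name from the list of things; names that differ only in an ending like _2 or _b are one class to them, and where a whole thing is asked for, a point or a joint stands for the part that bears it (a point fixed in the world has none). Each returns a list of dicts, best first, with "score" (0 to 1); they miss things now and then, are a little off and sometimes report something else, mostly with a low value. They report only what shows in the picture. A call takes as long as a camera call. They do not tell look-alikes from the thing itself.
- ctrl.silhouettes(thing, picture): "mask" (480x640 bool, what is visible of it) and "bbox" ([left, top, right, bottom] in pixels, round what is visible of it).
The state is a dict: "t": time; "joint_positions": joint angles; "qd": joint speeds; "joint_torque": joint torques, N m; "position": TCP position; "eef_rot": TCP orientation; "wrist_force": force on the tool from outside, world axes, zero at the start; "ft_torque": the same for the moment, N m; "opening": opening from 0.0 (shut) to 1.0 (fully open).
Only numpy, scipy, OpenCV 4.12 (cv2) and the standard library are available. Lean on these libraries where they do the work, as an engineer would, in place of code of your own. Each camera call takes 0.05 s, during which the arm holds its last target.

TASK

Build the sieve stack on the receiver pan of the small shaker: the fine sieve first, then the medium one, then the coarse one, and the lid on top. Each piece must sit squarely with its foot fully home in the one below; leave the bottle, the tape and the timer where they are.

Things in the scene. Friction and masses are not known exactly. Their poses are not given: they have to be found in the camera images.
- sieve_fine_center (a point): Fine sieve, lowest of three, metal, many tiny holes, loose, 150 g, 42 mm high. From below: tapered foot 8 mm high (40 mm wide, 48 at top); body 62 mm wide (grip here) with flat shoulder; open neck 12 mm high, 56 mm outside, 51 inside, hole plate at its bottom. Nests foot-in-neck, shoulder on the rim below: underside 8 mm under that rim. Point: on axis, 21 mm above underside, 21 below rim; z up
- sieve_medium_center (a point): Medium sieve, middle height, metal, thirteen 8 mm holes, loose, 150 g, 50 mm high. From below: tapered foot 8 mm high (40 mm wide, 48 at top); body 62 mm wide (grip here) with flat shoulder; open neck 12 mm high, 56 mm outside, 51 inside, hole plate at its bottom. Nests foot-in-neck, shoulder on the rim below: underside 8 mm under that rim. Point: on axis, 25 mm above underside, 25 below rim; z up
- sieve_coarse_center (a point): Coarse sieve, tallest, metal, seven 13 mm holes, loose, 150 g, 58 mm high. From below: tapered foot 8 mm high (40 mm wide, 48 at top); body 62 mm wide (grip here) with flat shoulder; open neck 12 mm high, 56 mm outside, 51 inside, hole plate at its bottom. Nests foot-in-neck, shoulder on the rim below: underside 8 mm under that rim. Point: on axis, 29 mm above underside, 29 below rim; z up
- sieve_lid_center (a point): Lid: metal disc 62 mm wide, 10 mm thick, black knob on top, tapered foot 8 mm high below as on the sieves; loose, 100 g, stands on its foot, 40 mm high. Knob 20 mm wide (17 at root), from 18 to 40 mm above underside: grip it. Seated, disc rests on the coarse sieve's rim, underside 8 mm under that rim. Point: on axis, 20 mm above underside; z up
- pan_rim (a point): Sieve shaker, fixed: low round grey base 100 mm wide, 22 mm high, with the receiver pan fixed upright on its middle: metal body 62 mm wide, 22 mm high, then open neck 12 mm high, 56 mm outside, 51 inside, plain floor. The fine sieve's foot goes into this neck. Point: centre of the neck's rim, 56 mm above the bench; z up
- bottle_100: Bystander: small clear bottle with a blue cap, 56 mm across, 105 mm high, upright and loose; origin at the centre of its underside. To be left alone.
- tape_roll: Bystander: roll of cream label tape lying flat, 65 mm across, 19 mm high, loose; origin at the centre of its underside. To be left alone.
- timer: Bystander: white bench timer, 62x66 mm, 19 mm high, loose; origin at the centre of its underside. To be left alone.
Not all that is in view belongs to the job. What is shaped like the part that bears sieve_lid_center but green or pink is not meant.

How it is judged:
By the outcome, as a careful person would: the job done as asked, in the order asked, and still so for the second after the job is handed in, with the robot touching nothing.
It also fails if it takes over 80 s, if anything falls off the work surface, if the arm or the gripper's body presses on something with over 40 N, if the wrist force passes 120 N, or if a joint passes its speed limit or range.

## Working session

There is one attempt and no reset: what is moved stays moved. The work goes in short steps, Python scripts to look and compute and a tool call to move; the robot and the scene stay as the last step left them, time stands still between calls to the robot, and variables do not carry over. Pictures are saved under pics/ and viewed, and the job is handed in when it is done.

Besides the shell and the picture viewer there is one more tool, called after "Emit:" by a JSON object that holds its "fn" and its "kwargs". step_arm: Moves the arm, as the interface text tells. Its arguments: {"type":"object","properties":{"plan":{"type":"array"},"grip_force":{"type":"number"}},"required":["plan"]}

```bash
mkdir -p pics; ls; cat > h.py <<'E'
import numpy as np, cv2
from bench import ctrl
E
python3 - <<'E'
from h import *
s=ctrl.observe(); print({k:np.round(v,3) for k,v in s.items()})
import pickle
d={}
for n in ("scene","side"):
    c=ctrl.capture(n); d[n]=c; cv2.imwrite(f"pics/{n}0.png",c["img"]); print(n,c["intrinsics"],np.round(c["pose"],3),c.get("shot"))
pickle.dump(d,open("d0.pkl","wb"))
E
```

```text
pics
{'t': np.float64(0.0), 'joint_positions': array([ 1.232,  0.354,  1.634, -0.   ,  1.155, -0.002]), 'qd': array([-0.001, -0.002, -0.001,  0.002,  0.002,  0.   ]), 'joint_torque': array([ 0.0000e+00, -5.9386e+01, -3.3423e+01,  7.0000e-02,  2.3000e-02,
       -0.0000e+00]), 'position': array([0.206, 0.589, 0.214]), 'eef_rot': array([ 0.168,  0.986, -0.001, -0.   ]), 'wrist_force': array([-0.217,  0.717,  0.264]), 'ft_torque': array([ 0.006, -0.013, -0.035]), 'opening': np.float64(1.001)}
scene [[568.69492967   0.         317.29466389]
 [  0.         568.69492967 240.67529562]
 [  0.           0.           1.        ]] [[ 0.862 -0.37   0.346  0.125]
 [-0.507 -0.618  0.601 -0.598]
 [-0.009 -0.694 -0.72   1.044]
 [ 0.     0.     0.     1.   ]] 1
side [[608.72299445   0.         318.72546574]
 [  0.         608.72299445 255.87794934]
 [  0.           0.           1.        ]] [[-0.992 -0.063  0.112  0.463]
 [-0.127  0.612 -0.78   1.233]
 [-0.02  -0.788 -0.615  0.839]
 [ 0.     0.     0.     1.   ]] 2
```

View pics/scene0.png

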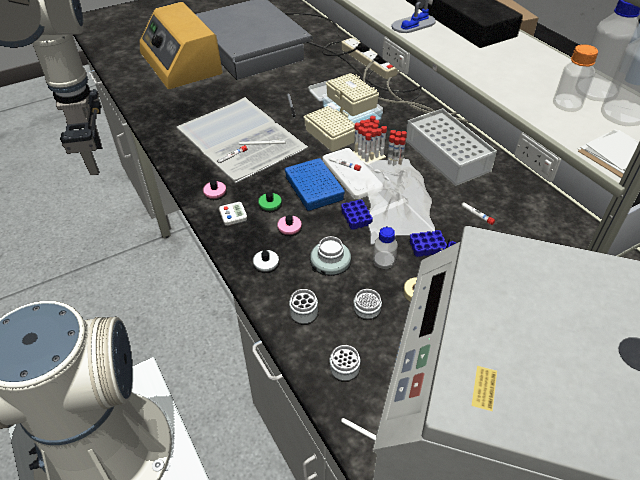

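View pics/side0.png

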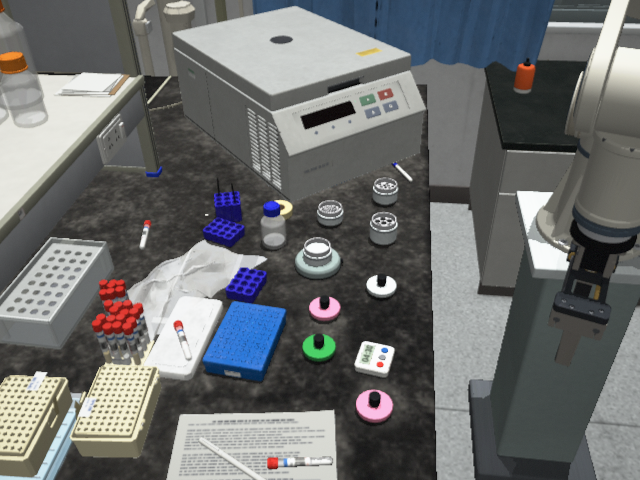

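Scene image: the coarse sieve (seven big holes) is at (303,305), the fine one at (367,303) and the medium one (thirteen holes) at (345,362). The metal lid is at (265,260). Its look-alikes are pink at (214,189) and (289,225), and green at (270,201). The pan is at (330,250). Next I measure positions.

```bash
cat >> h.py <<'E'
from scipy.optimize import least_squares
def cloud(c):
    K=c["intrinsics"]; z=c["z_map"]; v,u=np.mgrid[:480,:640]
    P=np.stack([(u-K[0,2])*z/K[0,0],(v-K[1,2])*z/K[1,1],z],-1)
    W=P@c["pose"][:3,:3].T+c["pose"][:3,3]; W[z==0]=np.nan
    return W
def circ(xy,r=None):
    # robust circle fit
    x0=np.r_[np.median(xy,0),0.028]
    f=(lambda p: np.hypot(*(xy-p[:2]).T)-(p[2] if r is None else r))
    return least_squares(f,x0,loss="soft_l1",f_scale=0.001).x
E
python3 - <<'E'
from h import *
for n in ("scene","side"):
    c=ctrl.capture(n); W=cloud(c); im=c["img"].copy()
    for t in ("sieve_fine_center","sieve_medium_center","sieve_coarse_center","sieve_lid_center","pan_rim","bottle_100","tape_roll","timer"):
        try: ds=ctrl.silhouettes(t,c)
        except Exception as e: print(t,e); continue
        for d in ds[:4]:
            m=d["mask"]&np.isfinite(W[...,2]); p=W[m]
            if len(p)<20: continue
            zt=np.percentile(p[:,2],98)
            top=p[(p[:,2]>zt-0.004)]
            print(n,t,round(d["score"],2),d["bbox"],"ztop",zt.round(4),"med",np.median(p,0).round(3),"mid",((top.min(0)+top.max(0))/2).round(4),"ext",(np.ptp(top,axis=0)).round(3))
    big=cv2.resize(im[170:390,200:420] if n=="scene" else im[160:430,280:420],None,fx=2.6,fy=2.2 if 0 else 2.6,interpolation=cv2.INTER_CUBIC)
    big=cv2.resize(im[170:390,200:420],(572,572)) if n=="scene" else cv2.resize(im[170:310,290:430],(560,560))
    cv2.imwrite(f"pics/{n}_crop.png",big)
E
```

```text
scene sieve_fine_center 0.77 [351.5, 287.8, 380.4, 314.3] ztop 0.0448 med [0.609 0.023 0.032] mid [0.6123 0.0258 0.0448] ext [0.057 0.057 0.008]
scene sieve_medium_center 0.63 [329.8, 339.8, 362.9, 379.5] ztop 0.0526 med [ 0.483 -0.083  0.039] mid [ 0.4855 -0.0788  0.0521] ext [0.056 0.056 0.007]
scene sieve_coarse_center 0.57 [286.4, 287.3, 320.2, 327.0] ztop 0.0598 med [0.479 0.079 0.047] mid [0.4826 0.0882 0.0592] ext [0.056 0.056 0.006]
scene sieve_lid_center 0.91 [254.4, 249.7, 280.4, 267.1] ztop 0.0421 med [0.474 0.262 0.019] mid [0.4786 0.2685 0.0417] ext [0.018 0.019 0.007]
scene sieve_lid_center 0.78 [258.3, 191.4, 279.5, 207.2] ztop 0.0418 med [0.581 0.447 0.019] mid [0.5844 0.4529 0.0419] ext [0.017 0.015 0.007]
scene sieve_lid_center 0.69 [202.3, 181.6, 225.2, 199.6] ztop 0.0427 med [0.473 0.57  0.019] mid [0.4767 0.5733 0.0421] ext [0.016 0.024 0.007]
scene sieve_lid_center 0.58 [278.0, 215.9, 298.7, 234.3] ztop 0.0428 med [0.582 0.342 0.019] mid [0.5863 0.3461 0.0421] ext [0.021 0.02  0.006]
scene pan_rim 0.56 [311.4, 236.0, 348.9, 276.2] ztop 0.057 med [0.61  0.182 0.0
[... 1875 characters left out ...]
0.018 0.019 0.006]
side sieve_lid_center 0.63 [300.9, 335.7, 335.1, 362.1] ztop 0.0407 med [0.577 0.464 0.018] mid [0.5797 0.4567 0.0404] ext [0.019 0.018 0.007]
side pan_rim 0.61 [294.7, 236.0, 342.9, 279.6] ztop 0.0561 med [0.612 0.224 0.024] mid [0.6151 0.2008 0.0555] ext [0.054 0.059 0.007]
side bottle_100 0.74 [262.3, 200.1, 286.5, 249.3] ztop 0.1066 med [0.722 0.147 0.059] mid [0.7246 0.1329 0.1056] ext [0.035 0.037 0.006]
side tape_roll 0.78 [275.0, 201.4, 292.8, 217.8] ztop 0.0226 med [0.718 0.008 0.018] mid [0.723  0.052  0.0612] ext [0.04  0.143 0.085]
side timer 0.97 [355.0, 340.8, 391.1, 374.8] ztop 0.0203 med [0.476 0.477 0.016] mid [0.4761 0.471  0.0191] ext [0.064 0.069 0.006]
```

View pics/scene_crop.png

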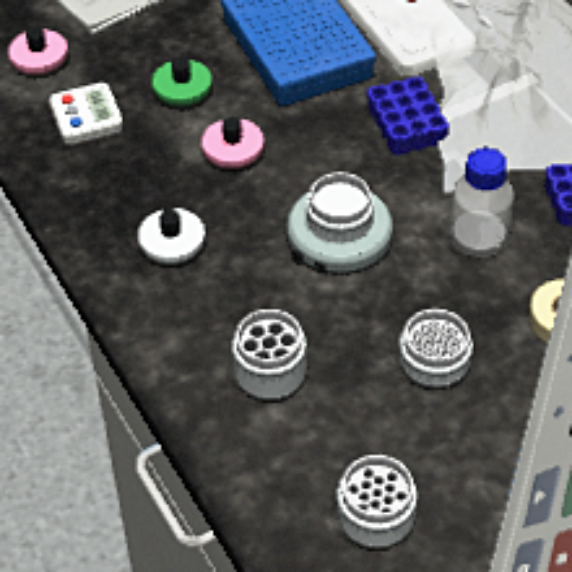

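```bash
python3 - <<'E'
from h import *
import pickle
d=pickle.load(open("d0.pkl","rb"))
H=np.full((120,200),0.0) # x .3-.9 , y -.4..0.6, 5mm
for n in d:
    W=cloud(d[n]).reshape(-1,3); W=W[np.isfinite(W).all(1)]
    W=W[(W[:,0]>.3)&(W[:,0]<.9)&(W[:,1]>-.4)&(W[:,1]<.6)&(W[:,2]<.5)]
    i=((W[:,0]-.3)/.005).astype(int); j=((W[:,1]+.4)/.005).astype(int)
    np.maximum.at(H,(i,j),W[:,2])
im=cv2.applyColorMap((np.clip(H/.3,0,1)*255).astype(np.uint8),cv2.COLORMAP_JET)[::-1,::-1]
im=cv2.resize(im,(800,480),interpolation=cv2.INTER_NEAREST)
for p in [(.6095,.0285),(.4835,-.077),(.48,.0908),(.476,.27),(.6175,.2)]:
    cv2.circle(im,(int((.6-p[1])*800),int((.9-p[0])*800)),3,(255,255,255),-1)
cv2.imwrite("pics/hm.png",im)
for x in (.4,.45,.5,.55,.6,.65,.7): 
    i=int((x-.3)/.005); r=H[i]; js=np.where(r>.09)[0]; print(x,[round(-.4+.005*j,3) for j in js if -.4+.005*j>-.3][-8:])
E
```

```text
0.4 [np.float64(-0.295), np.float64(-0.29)]
0.45 [np.float64(-0.275), np.float64(-0.27), np.float64(-0.265), np.float64(-0.26), np.float64(-0.255), np.float64(-0.25), np.float64(-0.245), np.float64(-0.24)]
0.5 [np.float64(-0.235), np.float64(-0.23), np.float64(-0.225), np.float64(-0.22), np.float64(-0.215), np.float64(-0.21), np.float64(-0.205), np.float64(-0.2)]
0.55 [np.float64(-0.19), np.float64(-0.185), np.float64(-0.18), np.float64(-0.175), np.float64(-0.17), np.float64(-0.165), np.float64(-0.16), np.float64(-0.155)]
0.6 [np.float64(-0.145), np.float64(-0.14), np.float64(-0.135), np.float64(-0.13), np.float64(-0.125), np.float64(-0.12), np.float64(-0.115), np.float64(-0.11)]
0.65 [np.float64(-0.095), np.float64(-0.09), np.float64(-0.085), np.float64(-0.08), np.float64(-0.075), np.float64(-0.07), np.float64(-0.065), np.float64(-0.06)]
0.7 [np.float64(-0.055), np.float64(-0.05), np.float64(-0.045), np.float64(-0.04), np.float64(-0.035), np.float64(-0.03), np.float64(-0.025), np.float64(-0.02)]
```

View pics/hm.png

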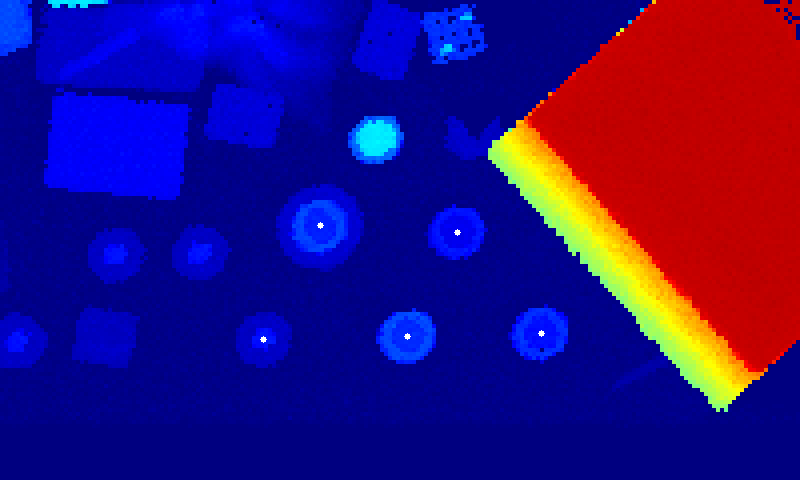

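```bash
cat >> h.py <<'E'
from scipy.spatial.transform import Rotation as R
def to(x,y,z,yaw=None):
    s=ctrl.observe(); r=R.from_quat(s["eef_rot"]); M=r.as_matrix()
    d=M.T@(np.array([x,y,z])-s["position"])
    cur=np.arctan2(M[1,1],M[0,1]); 
    print("t",round(s["t"],2),"pos",s["position"].round(4),"yaw",cur.round(3),"tilt",np.round(M[2],3),"op",round(s["opening"],3),"F",s["wrist_force"].round(1))
    print("delta",d.round(4),"turn",None if yaw is None else round(cur-yaw,3),"rows",np.linalg.norm(d)/.05)
def wcloud(c,s):
    K=c["intrinsics"]; z=c["z_map"]; v,u=np.mgrid[:480,:640].astype(float)
    a=(u-K[0,2])/K[0,0]; b=(v-K[1,2])/K[1,1]; th=np.hypot(a,b)+1e-12
    t=np.tan(np.minimum(th,1.5))/th
    P=np.stack([a*t*z,b*t*z,z],-1)
    T=P@c["mount"][:3,:3].T+c["mount"][:3,3]
    W=T@R.from_quat(s["eef_rot"]).as_matrix().T+s["position"]
    W[z==0]=np.nan
    return W
E
python3 - <<'E'
from h import *
to(.6095,.0285,.18,.72)
c=ctrl.capture("wrist"); print(c["mount"].round(3),c["intrinsics"])
E
```

```text
t 1.0 pos [0.2065 0.5899 0.2146] yaw 1.234 tilt [-0.  0. -1.] op 0.997 F [-0.2 -0.4 -0.2]
delta [-0.5658 -0.3967  0.0346] turn 0.514 rows 13.83811608295667
[[-0.001 -0.97  -0.244  0.069]
 [ 1.    -0.    -0.001 -0.001]
 [ 0.001 -0.244  0.97  -0.17 ]
 [ 0.     0.     0.     1.   ]] [[371.64829954   0.         321.8635856 ]
 [  0.         371.64829954 229.79995703]
 [  0.           0.           1.        ]]
```

Emit:
{"fn": "step_arm", "kwargs": {"plan": [[1, -0.566, -0.397, 0, 0.514], [1, -0.566, -0.397, 0, 0.514], [1, -0.566, -0.397, 0, 0.514], [1, -0.566, -0.397, 0, 0.514], [1, -0.566, -0.397, 0, 0.514], [1, -0.566, -0.397, 0, 0.514], [1, -0.566, -0.397, 0, 0.514], [1, -0.566, -0.397, 0, 0.514]], "grip_force": 20}}

```text
t: 1.85
position: [0.4407, 0.2632, 0.2149]
eef_rot: [0.413, 0.911, 0.0, 0.0]
wrist_force: [0.0, 0.4, 0.5]
opening: 0.995
```

```bash
python3 -c "
from h import *
to(.6095,.0285,.18,.72)"
```

```text
t 1.85 pos [0.4407 0.2632 0.2149] yaw 0.72 tilt [-0.     0.001 -1.   ] op 0.995 F [0.  0.4 0.5]
delta [-0.2877 -0.0279  0.0349] turn 0.0 rows 5.8235879995229105
```

Emit:
{"fn": "step_arm", "kwargs": {"plan": [[1, -0.288, -0.028, 0.035, 0], [1, -0.288, -0.028, 0.035, 0], [1, -0.288, -0.028, 0.035, 0], [1, -0.288, -0.028, 0.035, 0], [1, -0.288, -0.028, 0.035, 0], [1, -0.288, -0.028, 0.035, 0], [1, -0.288, -0.028, 0.035, 0], [1, -0.288, -0.028, 0.035, 0]]}}

```text
t: 2.65
position: [0.6094, 0.0276, 0.1795]
eef_rot: [0.414, 0.91, 0.0, -0.0]
wrist_force: [-0.7, -0.1, 0.1]
opening: 1.0
```

```bash
cat >> h.py <<'E'
def wlook(name,things,ztops):
    s=ctrl.observe(); c=ctrl.capture("wrist"); cv2.imwrite(f"pics/{name}.png",c["img"])
    W=wcloud(c,s)
    for t,zt in zip(things,ztops):
        for d in ctrl.silhouettes(t,c)[:2]:
            m=cv2.dilate(d["mask"].astype(np.uint8),np.ones((5,5)))>0
            p=W[m&np.isfinite(W[...,2])]
            top=p[(abs(p[:,2]-zt)<.006)]
            if len(top)<10: print(t,d["score"],d["bbox"],"few",np.percentile(p[:,2],[5,50,98])); continue
            print(t,round(d["score"],2),np.round(d["bbox"]),"n",len(top),"z98",np.percentile(p[:,2],98).round(4),"mid",((np.percentile(top,1,axis=0)+np.percentile(top,99,axis=0))/2).round(4),"ext",np.ptp(top,axis=0).round(3),"circ",circ(top[:,:2]).round(4))
    return s,c,W
E
python3 -c "
from h import *
to(.6095,.0285,.18,.72)
wlook('w1',['sieve_fine_center','pan_rim'],[.042,.056])"
```

```text
t 2.65 pos [0.6094 0.0276 0.1795] yaw 0.718 tilt [ 0.001  0.    -1.   ] op 1.0 F [-0.7 -0.1  0.1]
delta [ 0.0006  0.0007 -0.0005] turn -0.002 rows 0.02085389929472012
sieve_fine_center 0.87 [289. 178. 357. 253.] n 732 z98 0.0426 mid [0.6091 0.0277 0.0399] ext [0.056 0.056 0.008] circ [0.6091 0.0278 0.0263]
pan_rim 0.83 [394.  29. 500. 138.] n 822 z98 0.056 mid [0.6169 0.1994 0.0537] ext [0.056 0.056 0.008] circ [0.6168 0.1991 0.0264]
```

View pics/w1.png

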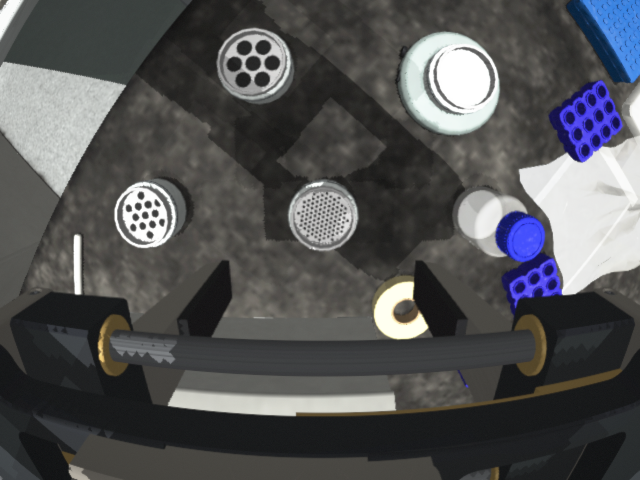

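The wrist view confirms the fine sieve (tiny holes) centred between the fingers at (323,215). The tape and bottle are clear of the jaws. Descending to grip.

Emit:
{"fn": "step_arm", "kwargs": {"plan": [[1, 0, 0, 0.05, 0], [1, 0, 0, 0.1, 0], [1, 0, 0, 0.14, 0], [1, 0, 0, 0.165, 0], [1, 0, 0, 0.175, 0], [1, 0, 0, 0.175, 0], [-1, 0, 0, 0.175, 0], [-1, 0, 0, 0.175, 0]]}}

```text
t: 3.6
position: [0.6103, 0.0298, 0.007]
eef_rot: [0.412, 0.911, 0.001, 0.001]
wrist_force: [0.0, 0.1, -0.1]
opening: 0.849
```

Emit:
{"fn": "step_arm", "kwargs": {"plan": [[-1, 0, 0, 0, 0], [-1, 0, 0, 0, 0], [-1, 0, 0, 0, 0], [-1, 0, 0, 0, 0], [-1, 0, 0, 0, 0]]}}

```text
t: 4.1
position: [0.6111, 0.0298, 0.0082]
eef_rot: [0.412, 0.911, 0.001, 0.002]
wrist_force: [-1.0, -0.3, 8.8]
opening: 0.671
```

Emit:
{"fn": "step_arm", "kwargs": {"plan": [[-1, 0, 0, -0.02, 0], [-1, 0, 0, -0.06, 0], [-1, 0, 0, -0.1, 0], [-1, 0, 0, -0.13, 0], [-1, 0, 0, -0.13, 0], [-1, 0, 0, -0.13, 0]]}}

```text
t: 4.7
position: [0.6104, 0.0296, 0.1385]
eef_rot: [0.412, 0.911, 0.002, 0.003]
wrist_force: [-0.4, -0.5, -2.0]
opening: 0.668
```

```bash
python3 -c "
from h import *
to(.6169,.1993,.138,.72)
s,c,W=wlook('w2',['sieve_fine_center','pan_rim'],[.175,.056])
M=R.from_quat(s['eef_rot']).as_matrix()
"
```

```text
t 4.7 pos [0.6104 0.0296 0.1385] yaw 0.721 tilt [-0.003  0.005 -1.   ] op 0.668 F [-0.4 -0.5 -2. ]
delta [0.1232 0.1169 0.0007] turn 0.001 rows 3.3966378853582877
sieve_fine_center 0.9 [252. 222. 390. 343.] n 1867 z98 0.1732 mid [0.6092 0.0299 0.1713] ext [0.055 0.054 0.005] circ [0.6096 0.0291 0.0262]
pan_rim 0.82 [402.  20. 515. 138.] n 1112 z98 0.0561 mid [0.6168 0.1992 0.0537] ext [0.056 0.056 0.008] circ [0.6168 0.199  0.0264]
```

View pics/w2.png

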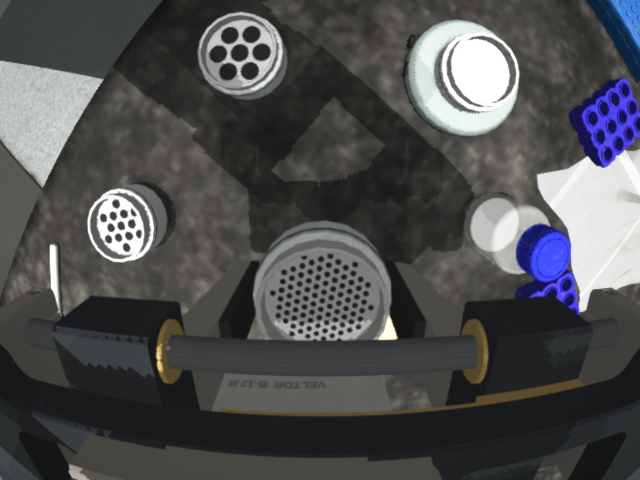

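```bash
cat >> h.py <<'E'
def tilt(c,s,thing):
    # plane of rim: points within 3.5mm of local top
    W=wcloud(c,s); d=ctrl.silhouettes(thing,c)[0]
    p=W[d["mask"]&np.isfinite(W[...,2])]; zt=np.percentile(p[:,2],97); p=p[abs(p[:,2]-zt)<.008]
    cen=np.median(p,0)
    # iterative plane fit on annulus
    q=p[:]
    c0=circ(q[:,:2]); rr=np.hypot(*(q[:,:2]-c0[:2]).T); q=q[(rr>.0255)&(rr<.0285)]
    # take highest points per angular bin
    an=np.arctan2(q[:,1]-c0[1],q[:,0]-c0[0]); b=((an+np.pi)/(2*np.pi)*24).astype(int)
    T=np.array([np.r_[c0[:2]+.027*np.array([np.cos(np.mean(an[b==k])),np.sin(np.mean(an[b==k]))]),np.percentile(q[b==k,2],80)] for k in range(24) if (b==k).sum()>3])
    A=np.c_[T[:,:2]-c0[:2],np.ones(len(T))]; sol=np.linalg.lstsq(A,T[:,2],rcond=None)[0]
    print(thing,"slopes",sol.round(3),"centre",c0.round(4),"bins",len(T))
E
python3 -c "
from h import *
s=ctrl.observe(); c=ctrl.capture('wrist'); tilt(c,s,'sieve_fine_center'); tilt(c,s,'pan_rim'); to(.6177,.1992,.1385,.72)"
```

```text
sieve_fine_center slopes [-0.04   0.036  0.169] centre [0.6082 0.0294 0.0261] bins 19
pan_rim slopes [ 0.002 -0.001  0.056] centre [0.6167 0.199  0.0264] bins 24
t 5.0 pos [0.6096 0.0297 0.1368] yaw 0.721 tilt [-0.001  0.003 -1.   ] op 0.668 F [-0.1  1.4 -1.6]
delta [ 0.122   0.118  -0.0015] turn 0.001 rows 3.3947817027637854
```

Emit:
{"fn": "step_arm", "kwargs": {"plan": [[-1, 0.04, 0.039, 0, 0], [-1, 0.08, 0.078, 0, 0], [-1, 0.122, 0.118, 0, 0], [-1, 0.122, 0.118, 0, 0], [-1, 0.122, 0.118, 0, 0], [-1, 0.122, 0.118, 0.03, 0], [-1, 0.122, 0.118, 0.05, 0], [-1, 0.122, 0.118, 0.05, 0]]}}

```text
t: 5.8
position: [0.6154, 0.1971, 0.0837]
eef_rot: [0.412, 0.911, -0.001, -0.001]
wrist_force: [-0.5, -0.4, -1.6]
opening: 0.671
```

```bash
python3 -c "
from h import *
s=ctrl.observe(); c=ctrl.capture('wrist'); cv2.imwrite('pics/w3.png',c['img']); tilt(c,s,'sieve_fine_center'); to(.6177,.1992,.0562,.72)"
```

```text
sieve_fine_center slopes [-0.042  0.03   0.117] centre [0.6146 0.1969 0.0261] bins 19
t 5.9 pos [0.6177 0.198  0.0868] yaw 0.721 tilt [-0.001  0.001 -1.   ] op 0.669 F [ 0.   0.1 -1.7]
delta [0.0009 0.0008 0.0306] turn 0.001 rows 0.6134264970686328
```

View pics/w3.png

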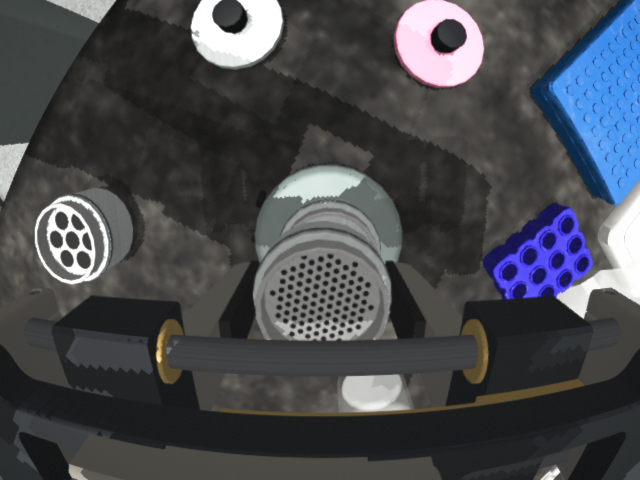

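The fine sieve is held just above the pan neck. The metal lid shows at (235,20) and the pink look-alike at (440,40). Lowering now.

Emit:
{"fn": "step_arm", "kwargs": {"plan": [[-1, 0.001, 0.001, 0.01, 0], [-1, 0.001, 0.001, 0.018, 0], [-1, 0.001, 0.001, 0.024, 0], [-1, 0.001, 0.001, 0.028, 0], [-1, 0.001, 0.001, 0.03, 0], [-1, 0.001, 0.001, 0.031, 0], [-1, 0.001, 0.001, 0.031, 0]]}}

```text
t: 6.6
position: [0.6178, 0.1996, 0.0563]
eef_rot: [0.412, 0.911, 0.0, 0.001]
wrist_force: [-2.1, -0.1, 1.4]
opening: 0.67
```

Emit:
{"fn": "step_arm", "kwargs": {"plan": [[-1, 0, 0, 0.002, 0], [-1, 0, 0, 0.002, 0], [0.6, 0, 0, 0, 0], [1, 0, 0, 0, 0], [1, 0, 0, 0, 0], [1, 0, 0, -0.04, 0], [1, 0, 0, -0.09, 0], [1, 0, 0, -0.11, 0]]}}

```text
t: 7.4
position: [0.6196, 0.2002, 0.1706]
eef_rot: [0.412, 0.911, 0.002, 0.003]
wrist_force: [0.9, 0.1, 0.6]
opening: 0.999
```

```bash
python3 -c "
from h import *
s=ctrl.observe(); c=ctrl.capture('wrist'); cv2.imwrite('pics/w4.png',c['img']); tilt(c,s,'sieve_fine_center'); to(.4835,-.077,.17,.72)"
```

```text
sieve_fine_center slopes [-0.002  0.005  0.09 ] centre [0.6171 0.199  0.0263] bins 24
t 7.5 pos [0.6199 0.2003 0.1701] yaw 0.721 tilt [-0.003  0.007 -1.   ] op 0.998 F [ 0.2 -0.  -0.1]
delta [-0.1184 -0.2854 -0.0016] turn 0.001 rows 6.1801555515390705
```

View pics/w4.png

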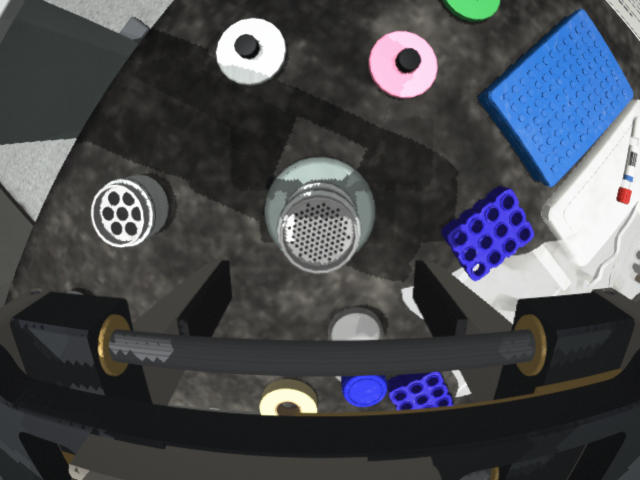

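The fine sieve sits home: rim at z=0.090, level and centred on the pan. Next is the medium sieve.

Emit:
{"fn": "step_arm", "kwargs": {"plan": [[1, -0.118, -0.285, -0.002, 0], [1, -0.118, -0.285, -0.002, 0], [1, -0.118, -0.285, -0.002, 0], [1, -0.118, -0.285, -0.002, 0], [1, -0.118, -0.285, -0.002, 0], [1, -0.118, -0.285, -0.002, 0], [1, -0.118, -0.285, -0.002, 0], [1, -0.118, -0.285, -0.002, 0]]}}

```text
t: 8.3
position: [0.4826, -0.0775, 0.1696]
eef_rot: [0.414, 0.91, 0.003, 0.002]
wrist_force: [-0.2, 0.4, -0.7]
opening: 0.998
```

```bash
python3 -c "
from h import *
s=ctrl.observe(); c=ctrl.capture('wrist'); cv2.imwrite('pics/w5.png',c['img']); tilt(c,s,'sieve_medium_center'); tilt(c,s,'sieve_coarse_center');to(.4835,-.077,.01,.72)"
```

```text
sieve_medium_center slopes [-0.003  0.003  0.05 ] centre [ 0.4823 -0.0772  0.0263] bins 24Traceback (most recent call last):
  File "<string>", line 3, in <module>
    s=ctrl.observe(); c=ctrl.capture('wrist'); cv2.imwrite('pics/w5.png',c['img']); tilt(c,s,'sieve_medium_center'); tilt(c,s,'sieve_coarse_center');to(.4835,-.077,.01,.72)
                                                                                                                     ~~~~^^^^^^^^^^^^^^^^^^^^^^^^^^^
  File "h.py", line 43, in tilt
    W=wcloud(c,s); d=ctrl.silhouettes(thing,c)[0]
                     ~~~~~~~~~~~~~~~~~~~~~~~~~^^^
IndexError: list index out of range
```

View pics/w5.png

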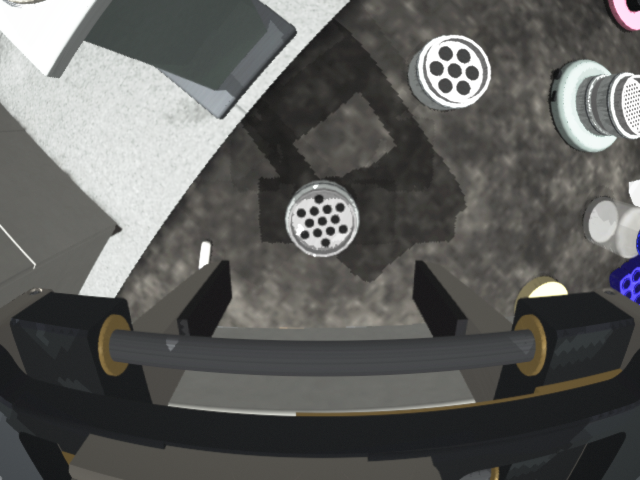

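Emit:
{"fn": "step_arm", "kwargs": {"plan": [[1, 0, 0, 0.05, 0], [1, 0, 0, 0.1, 0], [1, 0, 0, 0.14, 0], [1, 0, 0, 0.154, 0], [1, 0, 0, 0.158, 0], [1, 0, 0, 0.158, 0], [1, 0, 0, 0.158, 0], [-1, 0, 0, 0.158, 0]]}}

```text
t: 9.25
position: [0.4864, -0.075, 0.0131]
eef_rot: [0.412, 0.911, 0.003, 0.004]
wrist_force: [-0.2, -0.1, 0.6]
opening: 0.931
```

Emit:
{"fn": "step_arm", "kwargs": {"plan": [[-1, 0, 0, 0, 0], [-1, 0, 0, 0, 0], [-1, 0, 0, 0, 0], [-1, 0, 0, 0, 0], [-1, 0, 0, 0, 0], [-1, 0, 0, 0, 0]]}}

```text
t: 9.85
position: [0.4866, -0.0751, 0.0136]
eef_rot: [0.412, 0.911, 0.003, 0.004]
wrist_force: [-1.8, 0.3, 7.7]
opening: 0.672
```

Emit:
{"fn": "step_arm", "kwargs": {"plan": [[-1, 0, 0, -0.02, 0], [-1, 0, 0, -0.06, 0], [-1, 0, 0, -0.1, 0], [-1, 0, 0, -0.15, 0], [-1, 0, 0, -0.16, 0], [-1, 0, 0, -0.16, 0], [-1, 0, 0, -0.16, 0]]}}

```text
t: 10.55
position: [0.484, -0.0753, 0.1723]
eef_rot: [0.412, 0.911, 0.003, 0.003]
wrist_force: [-0.2, -0.4, -1.8]
opening: 0.671
```

```bash
python3 -c "
from h import *
s=ctrl.observe(); c=ctrl.capture('wrist'); cv2.imwrite('pics/w6.png',c['img']); tilt(c,s,'sieve_medium_center'); to(.6171,.1991,.17,.72)"
```

```text
sieve_medium_center slopes [-0.035  0.034  0.208] centre [ 0.4822 -0.0746  0.0261] bins 19
t 10.65 pos [ 0.4836 -0.0752  0.1715] yaw 0.722 tilt [-0.002  0.007 -1.   ] op 0.67 F [-0.4 -0.3 -2.3]
delta [0.1178 0.2814 0.0032] turn 0.002 rows 6.102059758982723
```

View pics/w6.png

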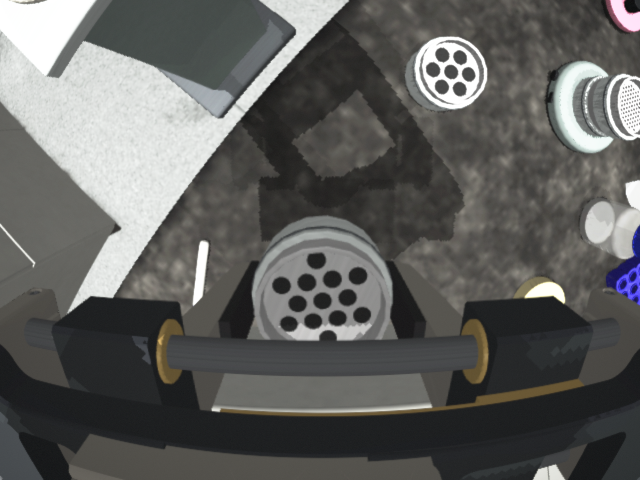

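Emit:
{"fn": "step_arm", "kwargs": {"plan": [[-1, 0.018, 0.043, 0, 0], [-1, 0.036, 0.086, 0, 0], [-1, 0.054, 0.129, 0, 0], [-1, 0.072, 0.172, 0, 0], [-1, 0.09, 0.215, 0, 0], [-1, 0.117, 0.281, 0.003, 0], [-1, 0.117, 0.281, 0.003, 0], [-1, 0.117, 0.281, 0.003, 0]]}}

```text
t: 11.45
position: [0.6172, 0.2009, 0.1673]
eef_rot: [0.411, 0.912, 0.002, 0.001]
wrist_force: [1.5, 0.3, -1.8]
opening: 0.67
```

```bash
python3 -c "
from h import *
to(.618,.199,.105,.72)"
```

```text
t 11.45 pos [0.6172 0.2009 0.1673] yaw 0.724 tilt [-0.001  0.004 -1.   ] op 0.67 F [ 1.5  0.3 -1.8]
delta [-0.0019 -0.0009  0.0623] turn 0.004 rows 1.2470122181695573
```

Emit:
{"fn": "step_arm", "kwargs": {"plan": [[-1, -0.002, -0.001, 0.03, 0.004], [-1, -0.002, -0.001, 0.05, 0.004], [-1, -0.002, -0.001, 0.058, 0.004], [-1, -0.002, -0.001, 0.06, 0.004], [-1, -0.002, -0.001, 0.06, 0.004]]}}

```text
t: 11.95
position: [0.618, 0.1984, 0.1073]
eef_rot: [0.413, 0.911, 0.002, 0.001]
wrist_force: [-0.4, 0.7, -2.1]
opening: 0.674
```

```bash
python3 -c "
from h import *
to(.618,.199,.0955,.72)
s=ctrl.observe(); c=ctrl.capture('wrist'); cv2.imwrite('pics/w7.png',c['img']); tilt(c,s,'sieve_medium_center')
c=ctrl.capture('side'); cv2.imwrite('pics/s7.png',cv2.resize(c['img'][190:300,260:400],(700,550),interpolation=cv2.INTER_CUBIC))"
```

```text
t 11.95 pos [0.618  0.1984 0.1073] yaw 0.72 tilt [-0.001  0.004 -1.   ] op 0.674 F [-0.4  0.7 -2.1]
delta [0.0005 0.0004 0.0118] turn -0.0 rows 0.23593437097318914
sieve_medium_center slopes [-0.044  0.04   0.143] centre [0.6162 0.1991 0.0261] bins 19
```

View pics/s7.png

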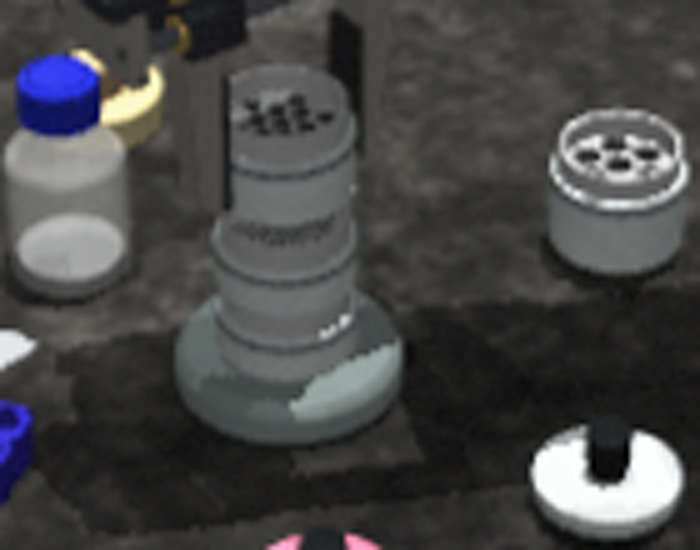

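The side view shows the medium sieve just above the fine one, at crop (290,200). It is aligned, so I lower it.

Emit:
{"fn": "step_arm", "kwargs": {"plan": [[-1, 0, 0, 0.005, 0], [-1, 0, 0, 0.009, 0], [-1, 0, 0, 0.011, 0], [-1, 0, 0, 0.012, 0], [-1, 0, 0, 0.012, 0]]}}

```text
t: 12.6
position: [0.6186, 0.1989, 0.0962]
eef_rot: [0.413, 0.911, 0.002, 0.002]
wrist_force: [0.9, 0.3, -0.6]
opening: 0.668
```

Emit:
{"fn": "step_arm", "kwargs": {"plan": [[-1, 0, 0, 0.002, 0], [-1, 0, 0, 0.003, 0], [0.6, 0, 0, 0.001, 0], [1, 0, 0, 0, 0], [1, 0, 0, 0, 0], [1, 0, 0, -0.04, 0], [1, 0, 0, -0.09, 0], [1, 0, 0, -0.11, 0]]}}

```text
t: 13.4
position: [0.6199, 0.1992, 0.2106]
eef_rot: [0.413, 0.911, 0.004, 0.004]
wrist_force: [0.9, 0.3, 0.3]
opening: 1.001
```

```bash
python3 -c "
from h import *
s=ctrl.observe(); c=ctrl.capture('wrist'); cv2.imwrite('pics/w8.png',c['img']); tilt(c,s,'sieve_medium_center'); to(.4797,.0905,.17,.72)
c=ctrl.capture('side'); cv2.imwrite('pics/s8.png',cv2.resize(c['img'][190:300,260:400],(700,550),interpolation=cv2.INTER_CUBIC))"
```

```text
sieve_medium_center slopes [-0.005  0.001  0.132] centre [0.6173 0.1993 0.0263] bins 24
t 13.5 pos [0.6202 0.1993 0.21  ] yaw 0.72 tilt [-0.004  0.011 -1.   ] op 1.002 F [ 0.6  0.3 -0.3]
delta [ 0.011  -0.1778  0.0379] turn 0.0 rows 3.642301766190941
```

View pics/s8.png

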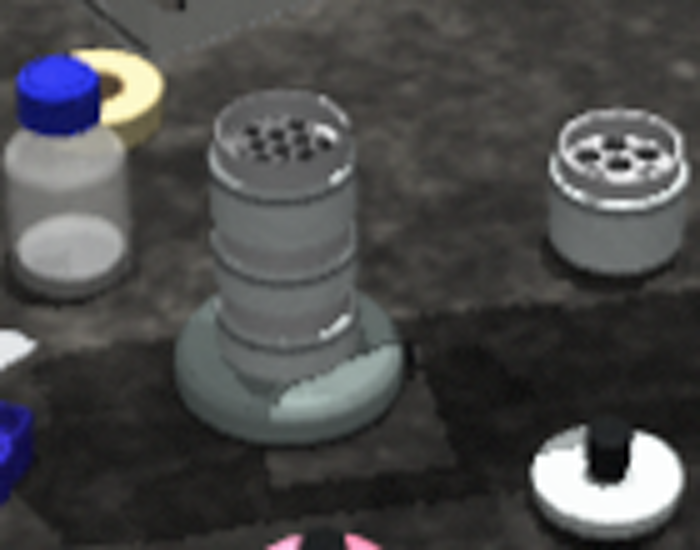

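The medium sieve is seated: rim at 0.132, level. Next is the coarse sieve, keeping z at 0.21 while moving clear of the stack.

Emit:
{"fn": "step_arm", "kwargs": {"plan": [[1, 0.011, -0.178, 0, 0], [1, 0.011, -0.178, 0, 0], [1, 0.011, -0.178, 0, 0], [1, 0.011, -0.178, 0.02, 0], [1, 0.011, -0.178, 0.038, 0], [1, 0.011, -0.178, 0.038, 0], [1, 0.011, -0.178, 0.038, 0]]}}

```text
t: 14.25
position: [0.4778, 0.0898, 0.1672]
eef_rot: [0.413, 0.911, 0.003, 0.002]
wrist_force: [0.1, 0.8, -0.0]
opening: 1.0
```

```bash
python3 -c "
from h import *
s=ctrl.observe(); c=ctrl.capture('wrist'); cv2.imwrite('pics/w9.png',c['img']); tilt(c,s,'sieve_coarse_center'); to(.4797,.0905,.016,.72)"
```

```text
sieve_coarse_center slopes [-0.003  0.002  0.058] centre [0.4791 0.0899 0.0263] bins 24
t 14.35 pos [0.4788 0.0902 0.1681] yaw 0.721 tilt [-0.002  0.008 -1.   ] op 1.002 F [-0.2  1.  -0.3]
delta [-0.     -0.0004  0.1521] turn 0.001 rows 3.0429917256182013
```

View pics/w9.png

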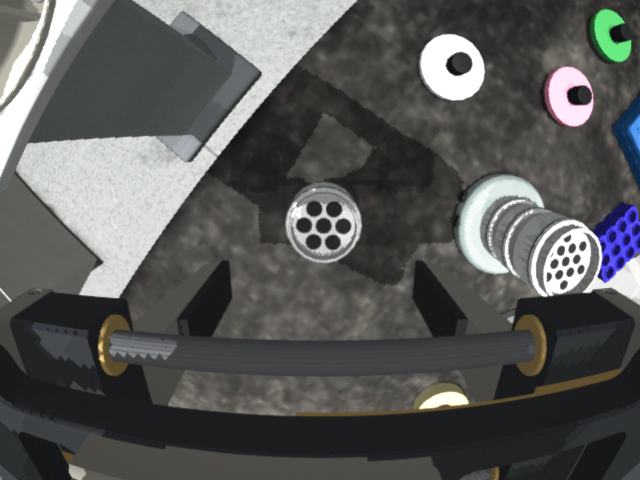

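Seven holes at (323,223), between the fingers, and the stack is clear at the right. Gripping.

Emit:
{"fn": "step_arm", "kwargs": {"plan": [[1, 0, 0, 0.05, 0], [1, 0, 0, 0.1, 0], [1, 0, 0, 0.14, 0], [1, 0, 0, 0.152, 0], [1, 0, 0, 0.154, 0], [1, 0, 0, 0.154, 0], [1, 0, 0, 0.154, 0], [-1, 0, 0, 0.154, 0]]}}

```text
t: 15.15
position: [0.4814, 0.0911, 0.0158]
eef_rot: [0.412, 0.911, 0.004, 0.004]
wrist_force: [-1.1, -0.5, 0.0]
opening: 0.936
```

Emit:
{"fn": "step_arm", "kwargs": {"plan": [[-1, 0, 0, 0, 0], [-1, 0, 0, 0, 0], [-1, 0, 0, 0, 0], [-1, 0, 0, 0, 0], [-1, 0, 0, 0, 0], [-1, 0, 0, 0, 0]]}}

```text
t: 15.75
position: [0.4815, 0.091, 0.0162]
eef_rot: [0.412, 0.911, 0.004, 0.004]
wrist_force: [-1.5, 0.1, 7.4]
opening: 0.669
```

Emit:
{"fn": "step_arm", "kwargs": {"plan": [[-1, 0, 0, -0.02, 0], [-1, 0, 0, -0.06, 0], [-1, 0, 0, -0.1, 0], [-1, 0, 0, -0.15, 0], [-1, 0, 0, -0.2, 0], [-1, 0, 0, -0.2, 0], [-1, 0, 0, -0.2, 0]]}}

```text
t: 16.45
position: [0.4797, 0.0902, 0.2168]
eef_rot: [0.412, 0.911, 0.005, 0.005]
wrist_force: [0.1, 0.6, -2.6]
opening: 0.669
```

```bash
python3 -c "
from h import *
s=ctrl.observe(); c=ctrl.capture('wrist'); cv2.imwrite('pics/w10.png',c['img']); tilt(c,s,'sieve_coarse_center'); to(.6183,.1993,.21,.72)"
```

```text
Traceback (most recent call last):
  File "h.py", line 43, in tilt
    W=wcloud(c,s); d=ctrl.silhouettes(thing,c)[0]
                     ~~~~~~~~~~~~~~~~~~~~~~~~~^^^
IndexError: list index out of range
```

View pics/w10.png

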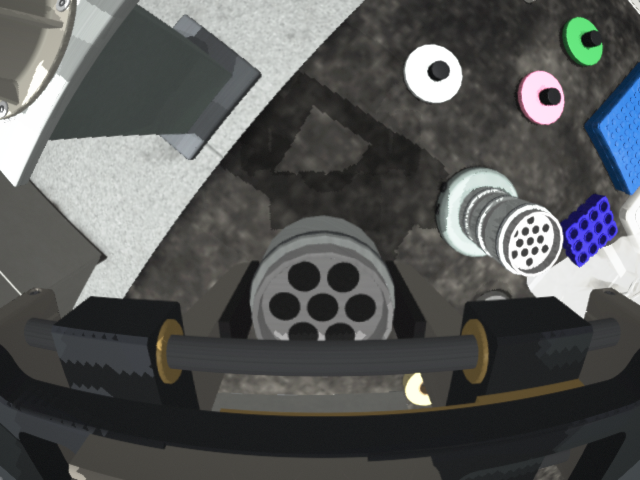

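The coarse sieve is held at (322,290) in the image. I move it over the stack with its underside about 60 mm above the rim.

```bash
python3 -c "
from h import *
to(.6183,.1993,.20,.72)"
```

```text
t 16.55 pos [0.4781 0.09   0.2146] yaw 0.721 tilt [-0.003  0.009 -1.   ] op 0.671 F [-0.  -0.1 -1.7]
delta [-0.0103  0.1773  0.0162] turn 0.001 rows 3.5674571098189083
```

Emit:
{"fn": "step_arm", "kwargs": {"plan": [[-1, -0.003, 0.045, 0, 0], [-1, -0.006, 0.09, 0, 0], [-1, -0.009, 0.135, 0, 0], [-1, -0.01, 0.177, 0, 0], [-1, -0.01, 0.177, 0.01, 0], [-1, -0.01, 0.177, 0.016, 0], [-1, -0.01, 0.177, 0.016, 0]]}}

```text
t: 17.25
position: [0.6154, 0.1982, 0.197]
eef_rot: [0.412, 0.911, 0.001, 0.001]
wrist_force: [-0.7, -0.5, -1.7]
opening: 0.673
```

```bash
python3 -c "
from h import *
to(.6185,.1993,.148,.72)"
```

```text
t 17.25 pos [0.6154 0.1982 0.197 ] yaw 0.72 tilt [-0.001  0.003 -1.   ] op 0.673 F [-0.7 -0.5 -1.7]
delta [-0.0012  0.0029  0.0491] turn 0.0 rows 0.9830576277434108
```

Emit:
{"fn": "step_arm", "kwargs": {"plan": [[-1, -0.001, 0.003, 0.01, 0], [-1, -0.001, 0.003, 0.03, 0], [-1, -0.001, 0.003, 0.04, 0], [-1, -0.001, 0.003, 0.044, 0], [-1, -0.001, 0.003, 0.044, 0]]}}

```text
t: 17.75
position: [0.618, 0.1991, 0.1526]
eef_rot: [0.413, 0.911, 0.001, 0.001]
wrist_force: [1.1, 1.1, -1.5]
opening: 0.676
```

```bash
python3 -c "
from h import *
to(.6185,.1993,.140,.72)
c=ctrl.capture('wrist'); s=ctrl.observe(); wlook('w11',['sieve_coarse_center'],[.19])
c=ctrl.capture('side'); cv2.imwrite('pics/s11.png',cv2.resize(c['img'][170:300,260:400],(646,600),interpolation=cv2.INTER_CUBIC))
to(.6185,.1993,.140,.72)"
```

```text
t 17.75 pos [0.618  0.1991 0.1526] yaw 0.72 tilt [-0.     0.003 -1.   ] op 0.676 F [ 1.1  1.1 -1.5]
delta [-0.0002  0.0004  0.0126] turn 0.0 rows 0.25288281098396664
sieve_coarse_center 0.81 [250. 219. 396. 340.] n 5970 z98 0.1961 mid [0.6164 0.201  0.1899] ext [0.056 0.055 0.012] circ [0.6142 0.2036 0.0213]
t 17.95 pos [0.6189 0.1996 0.1539] yaw 0.721 tilt [-0.001  0.005 -1.   ] op 0.673 F [ 0. -0. -1.]
delta [ 0.0001 -0.0006  0.0139] turn 0.001 rows 0.2784717208858512
```

View pics/s11.png

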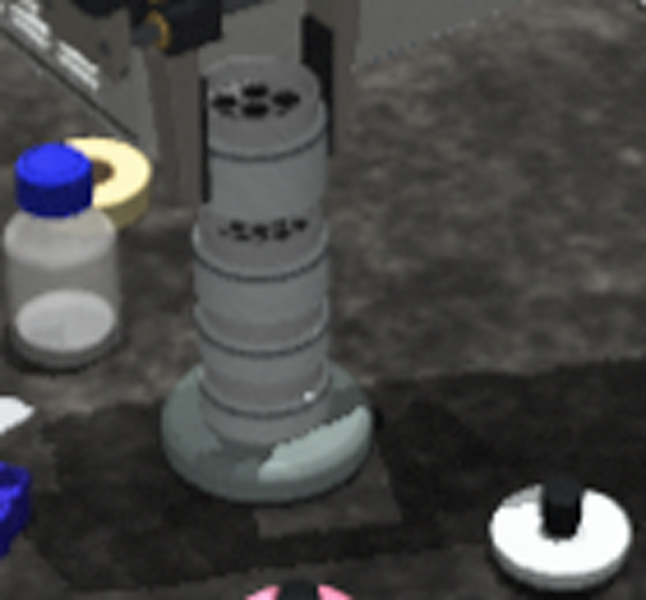

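The coarse sieve is just above the medium neck and aligned to within tolerance. Lowering.

Emit:
{"fn": "step_arm", "kwargs": {"plan": [[-1, 0, 0, 0.005, 0], [-1, 0, 0, 0.009, 0], [-1, 0, 0, 0.012, 0], [-1, 0, 0, 0.014, 0], [-1, 0, 0, 0.014, 0], [-1, 0, 0, 0.014, 0]]}}

```text
t: 18.55
position: [0.6191, 0.1997, 0.1403]
eef_rot: [0.412, 0.911, 0.002, 0.002]
wrist_force: [-1.1, 0.1, 4.5]
opening: 0.669
```

Emit:
{"fn": "step_arm", "kwargs": {"plan": [[-1, 0, 0, 0.001, 0], [0.6, 0, 0, 0, 0], [1, 0, 0, 0, 0], [1, 0, 0, 0, 0], [1, 0, 0, -0.04, 0], [1, 0, 0, -0.08, 0], [1, 0, 0, -0.11, 0], [1, 0, 0, -0.11, 0]]}}

```text
t: 19.35
position: [0.621, 0.2002, 0.2551]
eef_rot: [0.412, 0.911, 0.005, 0.004]
wrist_force: [1.0, 0.0, 0.4]
opening: 0.999
```

```bash
python3 -c "
from h import *
s=ctrl.observe(); c=ctrl.capture('wrist'); cv2.imwrite('pics/w12.png',c['img']); 
try: tilt(c,s,'sieve_coarse_center')
except Exception as e: print(e)
to(.475,.270,.25,.72)
c=ctrl.capture('side'); cv2.imwrite('pics/s12.png',cv2.resize(c['img'][170:300,260:400],(646,600),interpolation=cv2.INTER_CUBIC))"
```

```text
sieve_coarse_center slopes [-0.004  0.003  0.182] centre [0.6177 0.1995 0.0262] bins 24
t 19.45 pos [0.6187 0.1995 0.2505] yaw 0.721 tilt [-0.002  0.006 -1.   ] op 0.997 F [-0.4  0.  -0.6]
delta [ 1.478e-01 -6.150e-02 -1.000e-04] turn 0.001 rows 3.202207657246581
```

View pics/s12.png

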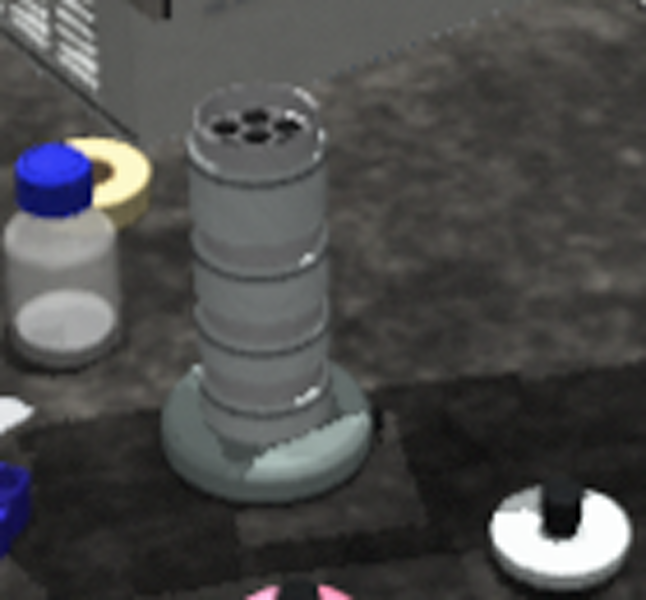

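The coarse sieve is seated: rim at 0.182, level. Now the metal lid.

Emit:
{"fn": "step_arm", "kwargs": {"plan": [[1, 0.148, -0.062, 0, 0], [1, 0.148, -0.062, 0, 0], [1, 0.148, -0.062, 0, 0], [1, 0.148, -0.062, 0, 0], [1, 0.148, -0.062, 0.05, 0], [1, 0.148, -0.062, 0.09, 0], [0.2, 0.148, -0.062, 0.09, 0], [0.2, 0.148, -0.062, 0.09, 0]]}}

```text
t: 20.3
position: [0.4739, 0.2693, 0.1584]
eef_rot: [0.413, 0.911, 0.001, 0.0]
wrist_force: [0.3, -0.8, 0.9]
opening: 0.846
```

```bash
python3 -c "
from h import *
s,c,W=wlook('w13',['sieve_lid_center'],[.040])
d=ctrl.silhouettes('sieve_lid_center',c)
for e in d:
    m=cv2.dilate(e['mask'].astype(np.uint8),np.ones((5,5)))>0
    p=W[m&np.isfinite(W[...,2])]; k=p[abs(p[:,2]-.040)<.002]; q=p[abs(p[:,2]-.018)<.002]
    print(e['score'].__round__(2),np.round(e['bbox']),'knob',len(k),k.mean(0).round(4),np.ptp(k,axis=0).round(3),'disc',circ(q[:,:2]).round(4),((q.min(0)+q.max(0))/2).round(4),np.median(c['img'][e['mask']],0))
to(.475,.270,.020,.72)"
```

```text
sieve_lid_center 0.97 [291. 184. 359. 253.] n 474 z98 0.0406 mid [0.4749 0.2701 0.0381] ext [0.02  0.02  0.009] circ [0.4746 0.2702 0.007 ]
sieve_lid_center 0.95 [512.6, 1.7, 557.6, 15.4] few [-0.00079343  0.01707416  0.01924889]
0.97 [291. 184. 359. 253.] knob 445 [0.4749 0.27   0.0399] [0.02  0.02  0.004] disc [0.4755 0.2692 0.0229] [0.4752 0.27   0.018 ] [223. 225. 221.]<string>:8: RuntimeWarning: Mean of empty slice.
  ret = um.true_divide(
Traceback (most recent call last):
ValueError: zero-size array to reduction operation maximum which has no identity
```

View pics/w13.png

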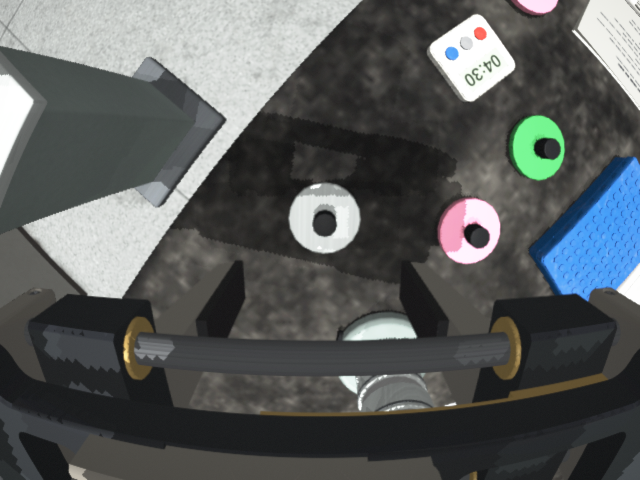

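```bash
python3 -c "
from h import *
to(.4749,.270,.026,.72)"
```

```text
t 20.45 pos [0.4756 0.2703 0.1608] yaw 0.72 tilt [-0.001  0.007 -1.   ] op 0.718 F [ 0.4  0.5 -0.1]
delta [ 0.0004 -0.0016  0.1348] turn 0.0 rows 2.6954381668891885
```

Emit:
{"fn": "step_arm", "kwargs": {"plan": [[0.2, 0, -0.002, 0.04, 0], [0.2, 0, -0.002, 0.08, 0], [0.2, 0, -0.002, 0.11, 0], [0.2, 0, -0.002, 0.13, 0], [0.2, 0, -0.002, 0.135, 0], [0.2, 0, -0.002, 0.135, 0], [0.2, 0, -0.002, 0.135, 0]]}}

```text
t: 21.15
position: [0.4761, 0.27, 0.0274]
eef_rot: [0.413, 0.911, 0.004, 0.003]
wrist_force: [-0.3, -0.2, -0.3]
opening: 0.6
```

```bash
python3 -c "
from h import *
to(.4749,.270,.023,.72); c=ctrl.capture('side'); cv2.imwrite('pics/s14.png',cv2.resize(c['img'][220:320,320:440],(720,600),interpolation=cv2.INTER_CUBIC)); to(.4749,.270,.023,.72);c=ctrl.capture('wrist'); cv2.imwrite('pics/w14.png',c['img'])"
```

```text
t 21.15 pos [0.4761 0.27   0.0274] yaw 0.72 tilt [-0.002  0.009 -1.   ] op 0.6 F [-0.3 -0.2 -0.3]
delta [ 0.0008 -0.0009  0.0044] turn 0.0 rows 0.09058458395686528
t 21.2 pos [0.4761 0.27   0.0274] yaw 0.72 tilt [-0.002  0.009 -1.   ] op 0.599 F [-0.5  0.3  0.5]
delta [ 0.0008 -0.0009  0.0044] turn 0.0 rows 0.09145629996286248
```

View pics/s14.png

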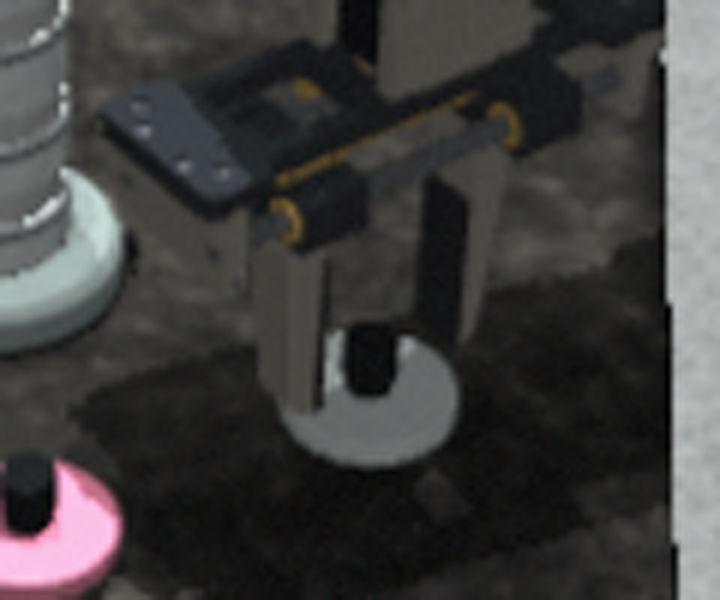

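View pics/w14.png

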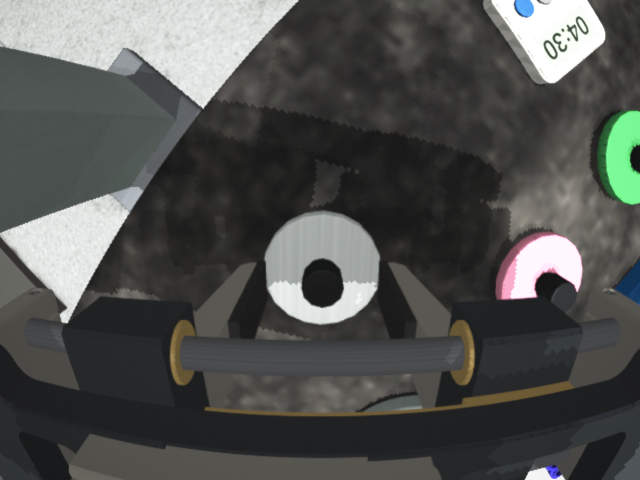

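The side view shows both fingers straddling the black knob of the metal lid at crop (370,360), tips above the disc. I lower 3 mm and close.

Emit:
{"fn": "step_arm", "kwargs": {"plan": [[0.2, -0.001, 0, 0.003, 0], [0.2, -0.001, 0, 0.004, 0], [-0.2, -0.001, 0, 0.004, 0], [-1, -0.001, 0, 0.004, 0], [-1, -0.001, 0, 0.004, 0], [-1, -0.001, 0, 0.004, 0], [-1, -0.001, 0, 0.004, 0], [-1, -0.001, 0, 0.004, 0]]}}

```text
t: 22.05
position: [0.4766, 0.2692, 0.0233]
eef_rot: [0.413, 0.911, 0.004, 0.003]
wrist_force: [0.3, -0.9, -0.2]
opening: 0.209
```

Emit:
{"fn": "step_arm", "kwargs": {"plan": [[-1, 0, 0, 0, 0], [-1, 0, 0, 0, 0], [-1, 0, 0, 0, 0], [-1, 0, 0, 0, 0], [-1, 0, 0, 0, 0]]}}

```text
t: 22.55
position: [0.4766, 0.2692, 0.0233]
eef_rot: [0.413, 0.911, 0.004, 0.003]
wrist_force: [0.1, 1.2, -0.1]
opening: 0.205
```

Emit:
{"fn": "step_arm", "kwargs": {"plan": [[-1, 0, 0, -0.015, 0], [-1, 0, 0, -0.04, 0], [-1, 0, 0, -0.07, 0], [-1, 0, 0, -0.11, 0], [-1, 0, 0, -0.15, 0], [-1, 0, 0, -0.19, 0], [-1, 0, 0, -0.23, 0], [-1, 0, 0, -0.24, 0]]}}

```text
t: 23.35
position: [0.4764, 0.2691, 0.2679]
eef_rot: [0.413, 0.911, 0.006, 0.005]
wrist_force: [0.2, 0.1, -1.0]
opening: 0.207
```

```bash
python3 -c "
from h import *
to(.618,.1995,.26,.72); c=ctrl.capture('side'); cv2.imwrite('pics/s15.png',cv2.resize(c['img'][100:320,260:500],(654,600),interpolation=cv2.INTER_CUBIC)); c=ctrl.capture('wrist'); cv2.imwrite('pics/w15.png',c['img']);to(.618,.1995,.26,.72)
s=ctrl.observe();W=wcloud(c,s);k=np.isfinite(W[...,2])&(abs(W[...,2]-s['position'][2]+.005)<.004)&(np.hypot(W[...,0]-s['position'][0],W[...,1]-s['position'][1])<.05)
q=W[k];print(len(q),q.min(0),q.max(0)); A=np.c_[q[:,:2]-q[:,:2].mean(0),np.ones(len(q))]; print(np.linalg.lstsq(A,q[:,2],rcond=None)[0].round(3))"
```

```text
t 23.35 pos [0.4764 0.2691 0.2679] yaw 0.72 tilt [-0.003  0.016 -1.   ] op 0.207 F [ 0.2  0.1 -1. ]
delta [-0.1457  0.0604  0.0093] turn 0.0 rows 3.1598284189855907
t 23.45 pos [0.4754 0.2685 0.2648] yaw 0.72 tilt [-0.003  0.012 -1.   ] op 0.208 F [ 0.   0.2 -1.7]
delta [-0.1459  0.0616  0.0059] turn 0.0 rows 3.170150346685062
5709 [0.44302502 0.24100516 0.25585614] [0.50062547 0.29979117 0.26261469]
[ 0.007 -0.     0.259]
```

View pics/s15.png

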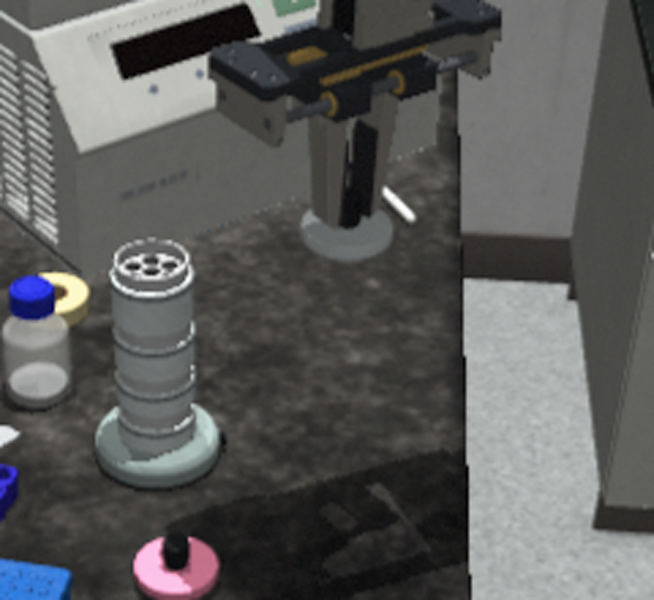

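View pics/w15.png

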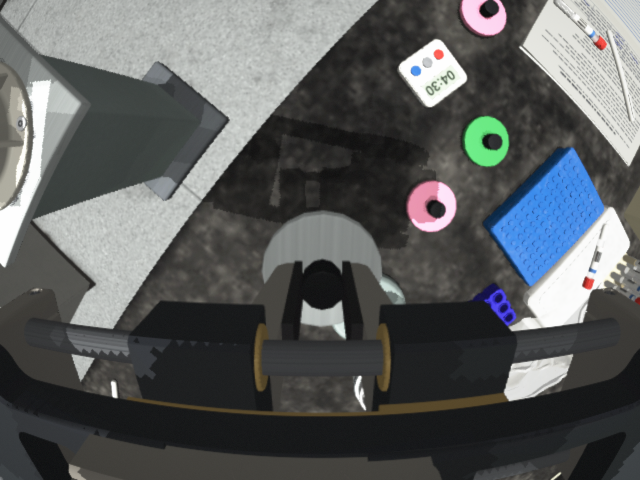

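The lid hangs level in the fingers. Moving it over the stack.

```bash
python3 -c "
from h import *
to(.619,.1987,.25,.72)"
```

```text
t 23.45 pos [0.4754 0.2685 0.2648] yaw 0.72 tilt [-0.003  0.012 -1.   ] op 0.208 F [ 0.   0.2 -1.7]
delta [-0.1472  0.0617  0.0159] turn 0.0 rows 3.207350168917854
```

Emit:
{"fn": "step_arm", "kwargs": {"plan": [[-1, -0.03, 0.013, 0, 0], [-1, -0.065, 0.027, 0, 0], [-1, -0.1, 0.042, 0, 0], [-1, -0.13, 0.055, 0, 0], [-1, -0.147, 0.062, 0.008, 0], [-1, -0.147, 0.062, 0.016, 0], [-1, -0.147, 0.062, 0.016, 0], [-1, -0.147, 0.062, 0.016, 0]]}}

```text
t: 24.25
position: [0.6175, 0.1995, 0.2488]
eef_rot: [0.412, 0.911, 0.004, 0.003]
wrist_force: [-0.1, 0.6, -1.5]
opening: 0.209
```

```bash
python3 -c "
from h import *
to(.619,.1987,.208,.72)"
```

```text
t 24.25 pos [0.6175 0.1995 0.2488] yaw 0.721 tilt [-0.001  0.01  -1.   ] op 0.209 F [-0.1  0.6 -1.5]
delta [-0.0015  0.0002  0.0408] turn 0.001 rows 0.816016239812033
```

Emit:
{"fn": "step_arm", "kwargs": {"plan": [[-1, -0.0015, 0, 0.012, 0], [-1, -0.0015, 0, 0.025, 0], [-1, -0.0015, 0, 0.035, 0], [-1, -0.0015, 0, 0.038, 0], [-1, -0.0015, 0, 0.038, 0], [-1, -0.0015, 0, 0.038, 0]]}}

```text
t: 24.85
position: [0.619, 0.1987, 0.211]
eef_rot: [0.412, 0.911, 0.005, 0.003]
wrist_force: [-0.5, -0.2, -0.1]
opening: 0.209
```

```bash
python3 -c "
from h import *
c=ctrl.capture('side'); cv2.imwrite('pics/s16.png',cv2.resize(c['img'][150:290,250:400],(640,600),interpolation=cv2.INTER_CUBIC)); c=ctrl.capture('scene'); cv2.imwrite('pics/c16.png',cv2.resize(c['img'][170:290,270:400],(650,600),interpolation=cv2.INTER_CUBIC));to(.619,.1987,.1973,.72)"
```

```text
t 24.95 pos [0.6191 0.1987 0.2113] yaw 0.721 tilt [-0.002  0.011 -1.   ] op 0.209 F [ 0.4 -0.4 -0.2]
delta [ 0.0001 -0.0003  0.014 ] turn 0.001 rows 0.2795066736892321
```

View pics/s16.png

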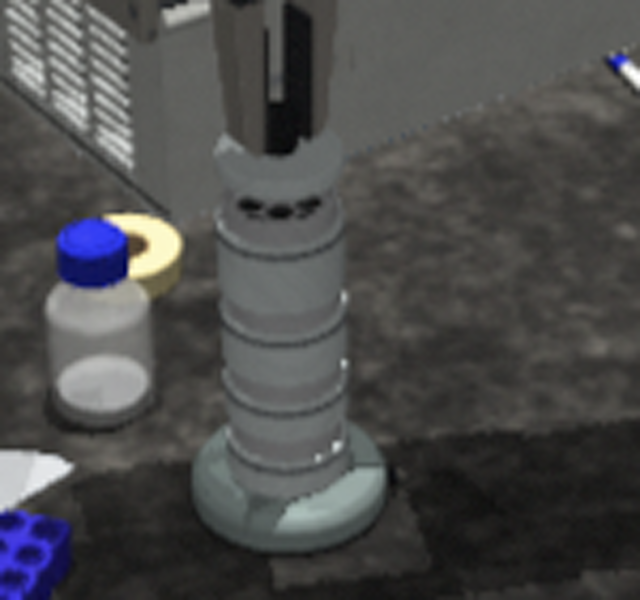

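View pics/c16.png

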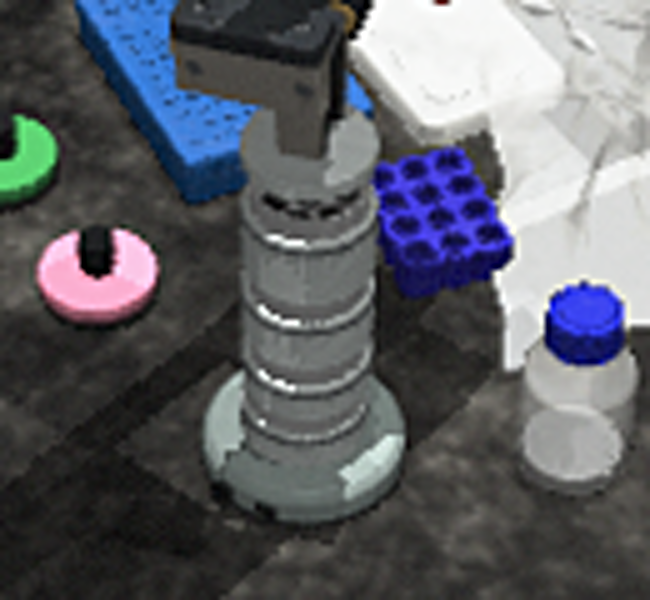

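The lid is aligned above the coarse sieve in both views. Lowering.

Emit:
{"fn": "step_arm", "kwargs": {"plan": [[-1, 0, 0, 0.005, 0], [-1, 0, 0, 0.009, 0], [-1, 0, 0, 0.012, 0], [-1, 0, 0, 0.014, 0], [-1, 0, 0, 0.0145, 0], [-1, 0, 0, 0.0145, 0]]}}

```text
t: 25.55
position: [0.6193, 0.1988, 0.1972]
eef_rot: [0.412, 0.911, 0.005, 0.003]
wrist_force: [-1.3, -0.9, 3.4]
opening: 0.211
```

Emit:
{"fn": "step_arm", "kwargs": {"plan": [[-1, 0, 0, 0.001, 0], [-0.3, 0, 0, 0, 0], [-0.3, 0, 0, 0, 0], [0, 0, 0, 0, 0], [0, 0, 0, -0.03, 0], [0, 0, 0, -0.07, 0], [0, 0, 0, -0.11, 0], [0, 0, 0, -0.11, 0]]}}

```text
t: 26.35
position: [0.6209, 0.1989, 0.3133]
eef_rot: [0.412, 0.911, 0.008, 0.006]
wrist_force: [0.3, 0.0, 0.8]
opening: 0.502
```

```bash
python3 -c "
from h import *
s=ctrl.observe();c=ctrl.capture('wrist'); cv2.imwrite('pics/w17.png',c['img']); W=wcloud(c,s)
m=np.isfinite(W[...,2])&(np.hypot(W[...,0]-.618,W[...,1]-.2)<.04)
k=W[m&(abs(W[...,2]-.192)<.005)]; A=np.c_[k[:,:2]-k[:,:2].mean(0),np.ones(len(k))]; print('disc',len(k),np.linalg.lstsq(A,k[:,2],rcond=None)[0].round(4),((k.min(0)+k.max(0))/2).round(4),np.ptp(k,axis=0).round(3))
k=W[m&(W[...,2]>.205)]; print('knob',len(k),np.median(k,0).round(4))
c=ctrl.capture('side'); cv2.imwrite('pics/s17.png',cv2.resize(c['img'][150:290,250:400],(640,600),interpolation=cv2.INTER_CUBIC)); c=ctrl.capture('scene'); cv2.imwrite('pics/c17.png',c['img']);to(.619,.1987,.1973,.72)"
```

```text
disc 3817 [ 0.0016 -0.0021  0.1919] [0.6173 0.1991 0.1906] [0.061 0.061 0.007]
knob 43046 [0.6061 0.2148 0.422 ]
t 26.5 pos [0.618  0.198  0.3065] yaw 0.721 tilt [-0.001  0.011 -1.   ] op 0.501 F [-0.2 -0.2 -0.4]
delta [0.000e+00 1.000e-04 1.092e-01] turn 0.001 rows 2.1840369424594965
```

View pics/s17.png

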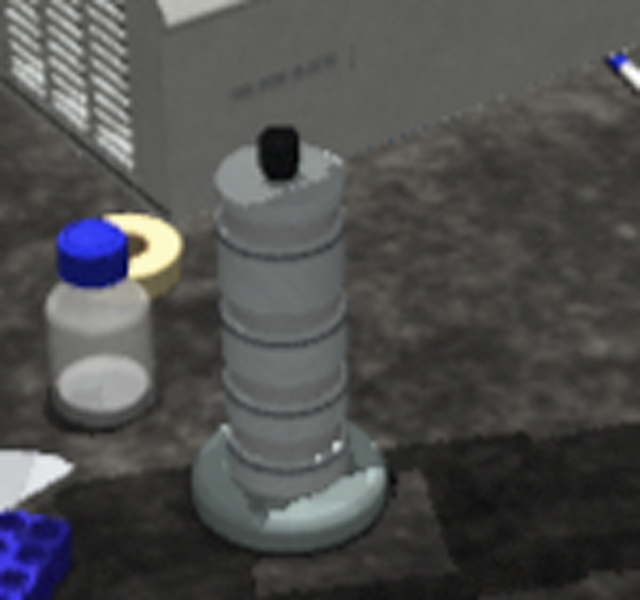

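View pics/c17.png

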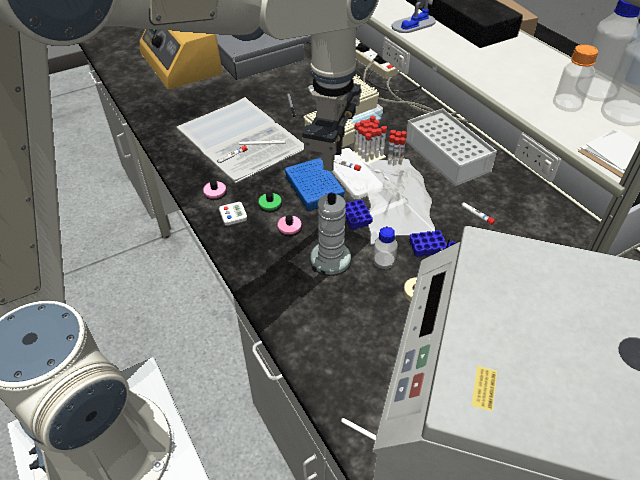

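The lid disc's top is at z=0.192, the seated height. It is level and centred, and the gripper is 90 mm clear. The bottle (385,247), tape (410,289) and timer (233,212) have not moved. Handing in.

```bash
python3 -c "
from h import *
print(ctrl.job_done())"
```

```text
the job is handed in; nothing more can be done
None
```

The sieve stack is built on the receiver pan: fine, medium, coarse, then the metal lid. I handed it in at about 26.5 s of the 80 s allowed; no verdict was reported.

- **Seating:** After each release, wrist depth put the sieve rims at 0.090, 0.132 and 0.182 m and the lid disc's top at 0.192 m, the fully seated heights. Each piece was level within about 0.005 rad and centred on the pan within about 1 mm.
- **Bystanders:** In the last picture the bottle, tape and timer are where they started, and the gripper is clear of the stack. I compared them by eye only.
- **Forces:** The largest wrist force I read was about 9 N, while gripping a sieve.
- **Disagreements and misses:**
    - The scene and side cameras differed by about 5 mm, so I used the wrist camera.
    - Sieves in the grip seemed tilted by about 0.05 rad, which I put down to partial occlusion; they measured level once released.
    - The network missed the coarse sieve in two wrist pictures.
    - My check on the lid's knob height failed because it picked up the gripper.

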